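# Mount two toothed slide carriers on the spinner's splined hub

### The job

Get the slide spinner ready to run: put the low carrier, and then the tall-collared top carrier over it, onto the splined hub, with the two slide trays on opposite sides of the hub so that it runs balanced, both carriers level and fully home. The hub has come to rest at some unknown angle, so feel for the splines by turning each carrier under light pressure and never force the teeth; set the carriers down gently and leave the other things on the cart where they are.

Things in the scene. Friction and masses are not known exactly. Their poses are not given: they have to be found in the camera images.
- hub_seat (a point): Slide spinner, fixed: white round motor housing 120 mm wide, 40 mm tall, with a control tongue (20 mm out, 26 mm tall) at one side. This point: on the hub's axis, on top of the hub's steel flange (52 mm wide, 3 mm above the housing), where the low carrier comes to rest. z up, x away from the tongue. These axes do not turn with the hub, whose angle is NOT measured.
- hub_tip (a point): Tip of the upright splined steel hub, 47 mm above hub_seat. Core 20 mm thick; six straight ribs, 4.8 mm wide and 28 mm across, run from the flange to 38 mm above it (the top 1.5 mm narrowed); above them a smooth cone, 11 mm wide at the tip. The hub turns stiffly (0.2 N m) and rests at any angle; the rib pattern repeats every 60 degrees.
- low_grip (a point): Low carrier, loose, steel and black plastic, 0.12 kg: flat plate 56 mm wide, 4 mm thick, an octagonal collar (40 mm across flats) from 4 to 20 mm above its underside, and an arm with a slide tray. This point: on the bore's axis, mid-collar, 12 mm above the underside. z up, x along the arm; the collar's flats face 22.5, 67.5, 112.5 ... degrees from x. Fully home it is 12 mm above hub_seat.
- low_slide (a point): Centre of the low carrier's slide tray, 52 mm along x from the bore's axis, 4 mm above the underside. The tray is 32 mm (along the arm) by 84 mm and 5.5 mm tall.
- low_bore (a point): Lower mouth of the low carrier's bore, at its underside on the axis. The bore goes right through, 30 mm wide, with six teeth (4.8 mm wide, tips on a 22 mm circle), one on the x axis. They pass between the hub's ribs with about 1 mm (5 degrees) of play either way; otherwise they come to rest on top of the ribs, 38 mm above hub_seat.
- top_grip (a point): Top carrier, loose, steel and black plastic, 0.16 kg: hollow skirt 58 mm wide and 21 mm tall, open below, an octagonal collar (40 mm across flats) from 21 to 40 mm above its underside, arm and tray at the skirt's foot. This point: on the bore's axis, mid-collar, 31 mm above the underside; axes and flats as on the low carrier. Fully home it is 35 mm above hub_seat.
- top_slide (a point): Centre of the top carrier's slide tray (same tray as the low one's), 52 mm along x from the bore's axis, 4 mm above the underside.
- top_bore (a point): Lower mouth of the top carrier's toothed bore, inside the skirt, on the axis, 18 mm above the underside; same six teeth, up to 38 mm. The skirt (48 mm wide, 18 mm deep inside) goes down over the low carrier's collar and stands on its plate; it cannot go home with both trays on one side.
- oil_bottle: Bystander, to be left alone: brown oil bottle with black cap, 28 mm wide, 57 mm tall, stands upright; origin at the centre of its underside.
- dropper_bottle: Bystander, to be left alone: amber dropper bottle with black rubber teat, 33 mm wide, 82 mm tall, stands upright; origin at the centre of its underside.
- petri_dish: Bystander, to be left alone: round culture dish, 60 mm wide, 12 mm tall; origin at the centre of its underside.
- bench_timer: Bystander, to be left alone: three-key bench timer, 62x64x19 mm, lying flat; origin at the centre of its underside.
- tweezers: Bystander, to be left alone: steel forceps 126 mm long, 8 mm tall, lying on the cart; origin at the centre of the underside.
- marker_black: Bystander, to be left alone: capped marker 132 mm long, 14 mm thick, lying on the cart; origin at the centre of the underside.
- cover_box: Bystander, to be left alone: small flat box of cover glasses, 34x34x17 mm; origin at the centre of its underside.

How it is judged:
By the outcome, as a careful person would: the job done as asked, in the order asked, and still so for the second after the job is handed in, with the robot touching nothing.
It also fails if it takes over 67 s, if anything falls off the work surface, if the arm or the gripper's body presses on something with over 40 N, if the wrist force passes 120 N, or if a joint passes its speed limit or range.

### The arm

A 7-joint arm with a two-finger parallel gripper is mounted at the origin on a cart in front of the work surface, level with it; the furniture and walls round the work are solid. World frame = base frame: x ahead of the robot, y to its left, z up, the work surface at z = 0. Lengths are in m, angles in degrees, forces in N, time in s.
With the tool pointing down it reaches from about 0.35 to 0.9 m from the base axis. Payload 19.9 kg.
Tool frame: the origin (TCP) lies midway between the tips of the shut fingers; the grasp point (between the pads) lies 19 mm behind it; z points along the fingers, y is the direction in which the jaws open and shut (so a half turn about z gives the same grasp; the last joint's range is limited). The gripper opens to 85 mm and grips with 20 to 120 N. Pads are 22 mm wide; open, the fingers measure 114 mm over their backs; the gripper's body (76 mm by 85 mm) begins 54 mm behind the grasp point. The pads swing forward as they close: fully open they stand 13 mm farther back than shut.
Start: joints at [64.658, 23.915, -0.59, 92.452, 0.269, 63.638, -3.037], TCP at [0.244, -0.575, 0.231] pointing down, gripper open.
Joint ranges: [-161.28, 161.28], [-22.2, 115.67], [-73.04, 71.86], [3.21, 147.25], [-68.34, 248.33], [10.77, 114.83], [-161.83, 161.83]. Speed limits (degrees/s): [108.29, 108.29, 136.94, 136.94, 172.46, 172.46, 172.46].

### API

Orientations are given as [roll, pitch, yaw] about the fixed x, y, z axes, in that order (R = Rz(yaw) Ry(pitch) Rx(roll)).
In Python, from plant import readout, capture, ticket gives the robot as it stands.
- The arm moves only by the tool send_rows, never from a script. Its argument "moves" is a list of rows, each a list of 3 entries, a list of its own where there are three numbers: the shift along the tool's x, y, z in m, then the turn, a rotation vector about the tool's x, y, z in degrees, then the opening, from 0 (shut) to 1 (fully open). In form: [[[tx, ty, tz], [ax, ay, az], grip], ...]. A call has 1 to 10 rows; each row is the pose to reach, as a shift and turn from the pose measured when the call began, along the tool's axes at that moment; what a row does not reach only later rows make up. A row lasts 1/8 s, in which the tool goes at most 62.5 mm and 10.7 degrees, less where a joint would pass 70% of its speed; a pose out of reach is approached as far as the arm can. A call with a gripper value outside its range is refused whole. The fingers move at their own pace and stop on an object; "grip_force" is the grip in N (left out, the last holds). Time passes only in rows, so rows that repeat a pose let the fingers close. It gives the time, the measured TCP pose, the force and the opening at its end, in the units of the state.
- readout.sense(): the state, without advancing time (a new reading comes with each control period).
- capture(name): name is "scene" or "top"; returns a dict with "img" (480x640x3 uint8, red, green, blue), "K" (3x3 intrinsics, pixels), "dist_coeffs" ([k1, k2, p1, p2, k3] as OpenCV has them; the pictures are not rectified), "rvec" (rotation vector, rad) and "tvec" (3), from world to camera coordinates, as OpenCV has them. Camera axes: x right, y down, z forward; pixel columns grow to the right and rows downward; lengths in m; the calibration is good to about 2 mm. A picture is of the moment at which its call begins. There is no depth.
- ticket.hand_in(): hands the job in, once; it reports no verdict.
The state is a dict: "time": time; "joint_pos": joint angles; "joint_velocities": joint speeds; "joint_torque": joint torques, N m; "ee_pos": TCP position; "tool_rot": TCP orientation; "force": force on the tool from outside, world axes, zero at the start; "torque": the same for the moment, N m; "finger_gap": finger opening in m.
Only numpy, scipy, OpenCV 4.12 (cv2) and the standard library are available. Lean on these libraries where they do the work, as an engineer would, in place of code of your own. Each camera call takes 0.05 s, during which the arm holds its last target. There are 200 camera calls.

## Working session

There is one attempt and no reset: what is moved stays moved. The work goes in short steps, Python scripts to look and compute and a tool call to move; the robot and the scene stay as the last step left them, time stands still between calls to the robot, and variables do not carry over. Pictures are saved under pics/ and viewed, about 8 in all and at most 12, crops included, and the job is handed in when it is done.

Besides the shell and the picture viewer there is one more tool, called by a JSON object that holds its "method" and its "body", one argument or row to a line. send_rows: Moves the arm, as the interface text tells. Its arguments: {"type":"object","properties":{"moves":{"type":"array","items":{"type":"array"}},"grip_force":{"type":"number"}},"required":["moves"]}

```bash
mkdir -p pics; python3 - <<'E'
from plant import readout, capture
import cv2,pickle
print(readout.sense())
for n in("scene","top"):
    c=capture(n);pickle.dump(c,open(n+".pkl","wb"));cv2.imwrite(f"pics/{n}0.png",c["img"][:,:,::-1]);print(n,c["K"],c["dist_coeffs"],c["rvec"],c["tvec"])
E
```

```text
{'time': 0.0, 'joint_pos': array([64.65771879, 23.94847599, -0.58909956, 92.48553625,  0.27235362,
       63.63535263, -3.03726122]), 'joint_velocities': array([ 0.03053862, -0.14883019, -0.0842762 ,  0.00210904,  0.03393008,
       -0.07057866, -0.11370044]), 'joint_torque': array([-3.41031946e-04, -8.64461446e+01,  6.78702537e-01, -4.34897947e+01,
        1.91103778e-02,  7.40600604e-03,  3.57909482e-05]), 'ee_pos': array([ 0.24368622, -0.57517466,  0.23065552]), 'tool_rot': array([-1.79932354e+02,  8.35630829e-03,  2.29646474e+01]), 'force': array([-0.05023354, -0.07256579,  0.94635592]), 'torque': array([ 0.0069284 , -0.00891471,  0.00784018]), 'finger_gap': 0.08524855073875286}
scene [[571.51329306   0.         326.59729923]
 [  0.         571.51329306 246.74441753]
 [  0.           0.           1.        ]] [0.03927685 0.         0.         0.         0.        ] [ 0.25099393  3.00153623 -0.74932832] [ 0.46019042 -0.2598267   1.27893566]
top [[449.04972      0.         306.96375002]
 [  0.         449.04972    242.11595577]
 [  0.           0.           1.        ]] [-0.0778655  0.         0.         0.         0.       ] [ 2.14917348 -2.09228794  0.21103499] [0.25002898 0.53106418 0.85187608]
```

View pics/scene0.png

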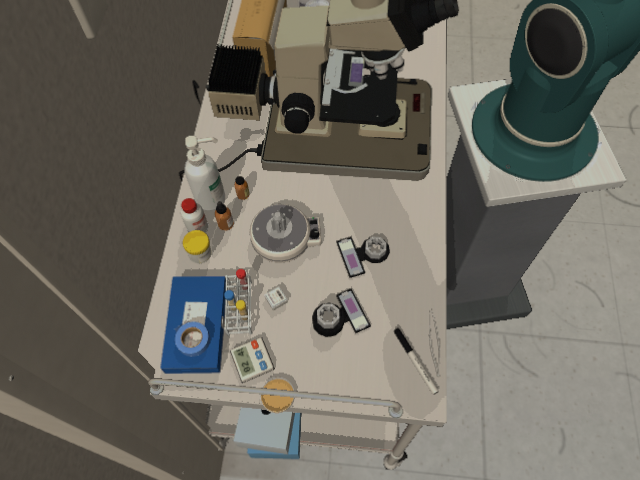

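View pics/top0.png

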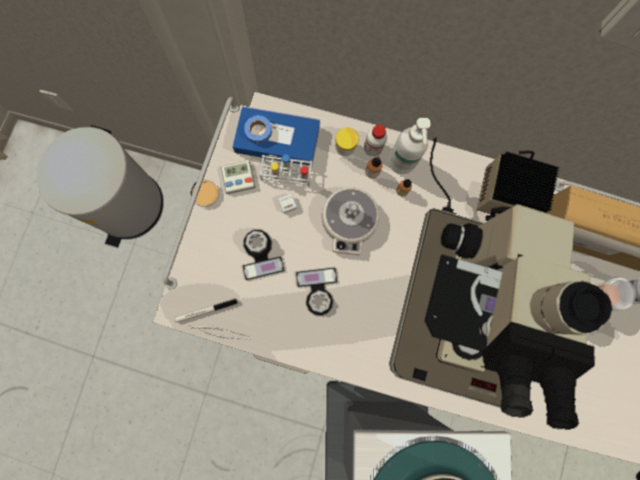

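The scene view shows the hub at about (280,228), carrier A's collar at (327,317) and carrier B's collar at (375,247). In the top view these are at (350,212), (258,242) and (320,300). I'll make enlarged crops to tell the carriers apart.

```bash
cat > h.py <<'E'
import numpy as np,cv2,pickle
def cam(c):
    R=cv2.Rodrigues(np.array(c["rvec"],float))[0];t=np.array(c["tvec"],float).ravel();return R,t
def ray(c,p):
    R,t=cam(c);u=cv2.undistortPoints(np.array([[p]],float),c["K"],c["dist_coeffs"]).ravel()
    return -R.T@t,R.T@np.array([u[0],u[1],1])
def at(c,p,z):
    o,d=ray(c,p);return o+d*(z-o[2])/d[2]
def proj(c,P):
    return cv2.projectPoints(np.atleast_2d(np.array(P,float)),np.array(c["rvec"],float),np.array(c["tvec"],float),c["K"],c["dist_coeffs"])[0].reshape(-1,2)
E
python3 - <<'E'
from h import *
S,T=[pickle.load(open(n+".pkl","rb")) for n in("scene","top")]
def crop(c,x,y,w=66,s=4): 
    i=c["img"][y-w//2:y+w//2,x-w//2:x+w//2,::-1];return cv2.resize(i,(264,264),interpolation=cv2.INTER_CUBIC)
im=np.vstack([np.hstack([crop(S,282,228,88),crop(S,340,312),crop(S,363,252)]),np.hstack([crop(T,350,218,88),crop(T,262,255),crop(T,318,288)])])
cv2.imwrite("pics/crops.png",im)
for n,s,t in(("hub",(280,228),(350,212)),("A",(327,317),(258,242)),("B",(375,247),(320,300))):
    print(n,[np.round(at(S,s,z),3) for z in(0,.04)],[np.round(at(T,t,z),3) for z in(0,.04)])
E
```

```text
hub [array([0.589, 0.155, 0.   ]), array([0.589, 0.178, 0.04 ])] [array([ 0.603,  0.173, -0.   ]), array([0.592, 0.177, 0.04 ])]
A [array([0.526, 0.361, 0.   ]), array([0.529, 0.376, 0.04 ])] [array([0.532, 0.368, 0.   ]), array([0.524, 0.364, 0.04 ])]
B [array([0.407, 0.23 , 0.   ]), array([0.414, 0.251, 0.04 ])] [array([0.412, 0.234, 0.   ]), array([0.41 , 0.235, 0.04 ])]
```

View pics/crops.png

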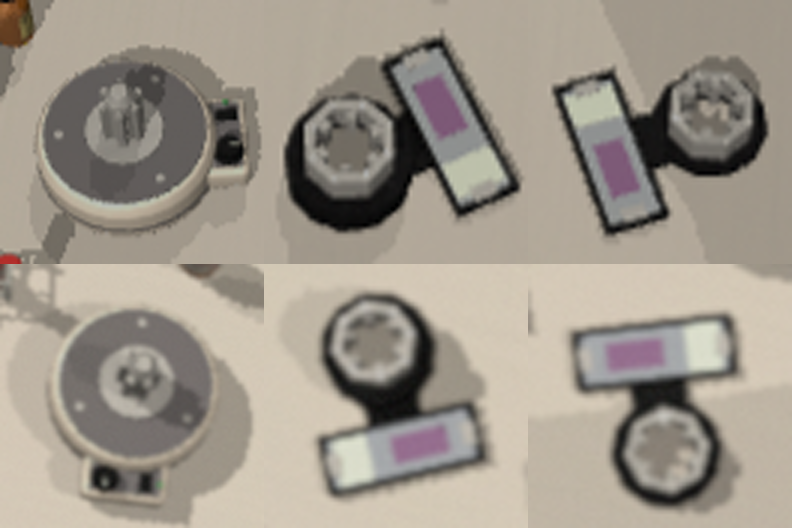

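Carrier A, on the left of the top view, has the tall skirt, so it is the top carrier. Carrier B is the low one. I'll fit their poses from clicked corners in both views.

```bash
cat > fit.py <<'E'
from h import *
from scipy.optimize import least_squares
S,T=[pickle.load(open(n+".pkl","rb")) for n in("scene","top")]
def px(o,pts,s=4): return np.array(o)+(np.array(pts)+.5)/s-.5
def model(q,ztop,order):
    x,y,a=q;c,s=np.cos(a),np.sin(a)
    L=np.array([[36,42,5.5],[36,-42,5.5],[68,-42,5.5],[68,42,5.5],[0,0,ztop]])/1000
    L=L[order];return np.c_[x+c*L[:,0]-s*L[:,1],y+s*L[:,0]+c*L[:,1],L[:,2]]
data={"A":(.040,px((307,279),[(120,62),(179,38),(256,185),(196,215),(86,143)]),px((229,222),[(56,173),(210,140),(221,196),(71,231),(110,77)])),
"B":(.020,px((330,219),[(29,85),(84,70),(139,214),(80,234),(184,112)]),px((285,255),[(44,68),(205,53),(210,109),(50,126),(136,184)]))}
for n,(zt,ps,pt) in data.items():
    # initial yaw
    for lab,cams in(("both",((S,ps),(T,pt))),("S",((S,ps),)),("T",((T,pt),))):
        def near(q):
            out=[]
            P=model(q,zt,[0,1,2,3,4])
            for c,p in cams:
                m=proj(c,P); 
                from scipy.optimize import linear_sum_assignment
                D=np.linalg.norm(m[:4,None]-p[None,:4],axis=2);i,j=linear_sum_assignment(D)
                out+=[m[:4]-p[:4][j],m[4:]-p[4:]]
            return np.vstack(out).ravel()
        c0=at(cams[0][0],cams[0][1][4],zt)[:2];tr=at(cams[0][0],cams[0][1][:4].mean(0),.005)[:2];a0=np.arctan2(*(tr-c0)[::-1])
        r=least_squares(near,[*c0,a0],x_scale=[.01,.01,.1])
        print(n,lab,np.round(r.x[:2],4),np.degrees(r.x[2]).round(1),"rms",np.sqrt(np.mean(r.fun**2)).round(2))
print("hub S",at(S,px((238,184),(126.5,136),3),.04),"T",at(T,px((306,174),(135.5,122.5),3),.04))
print("tip S",at(S,px((238,184),(120,86),3),.09),"T",at(T,px((306,174),(139,112),3),.09))
print("tongueT",at(T,(346,245),.026),"oil",at(T,(404,187),.05),at(S,(241,182),.05),"drop",at(T,(374,165),.075),at(S,(222,210),.075))
for p in((515,400),(560,420),(500,375),(430,310),(460,340)): print("scope",p,[at(T,p,z)[:2].round(3) for z in(.1,.25,.4)])
E
python3 fit.py
```

```text
A both [0.5265 0.3665] -166.4 rms 1.73
A S [0.5256 0.365 ] -167.9 rms 1.84
A T [0.5275 0.3682] -164.7 rms 1.34
B both [0.4086 0.2356] 8.1 rms 0.9
B S [0.4084 0.2351] 9.0 rms 1.1
B T [0.4089 0.2361] 7.1 rms 0.51
hub S [0.5893397 0.1806438 0.04     ] T [0.58689631 0.17517311 0.04      ]
tip S [0.58871072 0.17320125 0.09      ] T [0.58078789 0.17795954 0.09      ]
tongueT [0.52523472 0.18332671 0.026     ] oil [0.64647849 0.06585164 0.05      ] [0.65261391 0.06494208 0.05      ] drop [0.6830927  0.13201536 0.075     ] [0.69299581 0.14101196 0.075     ]
scope (515, 400) [array([ 0.231, -0.124]), array([ 0.252, -0.054]), array([0.273, 0.016])]
scope (560, 420) [array([ 0.194, -0.209]), array([ 0.222, -0.124]), array([ 0.25 , -0.039])]
scope (500, 375) [array([ 0.275, -0.097]), array([ 0.289, -0.032]), array([0.302, 0.033])]
scope (430, 310) [array([0.392, 0.032]), array([0.384, 0.074]), array([0.377, 0.116])]
scope (460, 340) [array([ 0.338, -0.023]), array([0.34 , 0.028]), array([0.342, 0.08 ])]
```

{"method": "send_rows", "body": {
  "moves": [
    [[0,0,-0.06],[0,0,0],1],
    [[0,0,-0.12],[0,0,0],1],
    [[0,0,-0.18],[0,0,0],1],
    [[0,0,-0.24],[0,0,0],1],
    [[0,0,-0.3],[0,0,0],1],
    [[0,0,-0.32],[0,0,0],1],
    [[0,0,-0.32],[0,0,0],1]
  ]
}}

```text
time: 0.98
ee_pos: [0.244, -0.5757, 0.5516]
tool_rot: [180.0, 0.0, 23.0]
force: [-0.5, -0.1, -0.3]
finger_gap: 0.0854
```

```bash
cat > ref.py <<'E'
from h import *
from scipy.optimize import minimize
def contour(zt,rb,zb):
    a=np.radians(np.arange(0,360,45)) # octagon corners at 0,45.. (flats at 22.5)
    R=20/np.cos(np.pi/8);oc=np.c_[R*np.cos(a),R*np.sin(a)];oc=np.vstack([oc,oc[:1]])
    O=np.vstack([oc[i]+(oc[i+1]-oc[i])*np.linspace(0,1,8)[:-1,None] for i in range(8)])
    t=np.radians(np.arange(40,321,5));C=np.c_[rb*np.cos(t),rb*np.sin(t)]
    k=np.array([[36,-42],[68,-42],[68,42],[36,42],[36,-42]],float)
    K=np.vstack([k[i]+(k[i+1]-k[i])*np.linspace(0,1,24)[:-1,None] for i in range(4)])
    K=K[~((abs(K[:,0]-36)<1)&(abs(K[:,1])<12))]
    Z=lambda P,z:np.c_[P,np.full(len(P),z)]
    return [Z(O,zt)/1000,Z(C,zb)/1000,Z(K,5.5)/1000]
def place(P,q):
    c,s=np.cos(q[2]),np.sin(q[2]);return np.c_[q[0]+c*P[:,0]-s*P[:,1],q[1]+s*P[:,0]+c*P[:,1],P[:,2]]
def grad(c,sig):
    g=cv2.GaussianBlur(cv2.cvtColor(c["img"],cv2.COLOR_RGB2GRAY).astype(np.float32),(0,0),sig)
    return np.hypot(cv2.Sobel(g,cv2.CV_32F,1,0),cv2.Sobel(g,cv2.CV_32F,0,1))
def refine(cs,con,q0,verbose=1):
    q=np.array(q0,float)
    for sig in(2,1.2,.8):
        G=[grad(c,sig) for c in cs]
        def cost(q):
            e=0
            for c,g in zip(cs,G):
                for P in con:
                    m=proj(c,place(P,q)).astype(np.float32)
                    e-=cv2.remap(g,m[:,:1],m[:,1:],cv2.INTER_LINEAR).mean()
            return float(e)
        sm=np.array([.004,.004,.06])
        q=minimize(cost,q,method="Nelder-Mead",options=dict(initial_simplex=np.vstack([q]+[q+sm*np.eye(3)[i] for i in range(3)]),xatol=1e-5,fatol=1e-3)).x
    return q
TOP=contour(40,29,21);LOW=contour(20,28,4)
E
python3 - <<'E'
from ref import *
S,T=[pickle.load(open(n+".pkl","rb")) for n in("scene","top")]
for n,con,q0 in(("top",TOP,(.5265,.3665,np.radians(-166.4))),("low",LOW,(.4086,.2356,np.radians(8.1)))):
    for l,cs in(("both",(S,T)),("S",(S,)),("T",(T,))):
        q=refine(cs,con,q0);print(n,l,q[:2].round(4),np.degrees(q[2]).round(1))
# hub: housing top circle z=.04, r 60
t=np.radians(np.arange(0,360,4));C=[np.c_[.06*np.cos(t),.06*np.sin(t),0*t+.04],np.c_[.026*np.cos(t),.026*np.sin(t),0*t+.043]]
for l,cs in(("both",(S,T)),("S",(S,)),("T",(T,))):print("hub",l,refine(cs,C,(.588,.178,0))[:2].round(4))
from plant import readout
s=readout.sense();print(s["time"],s["ee_pos"],s["tool_rot"],s["joint_pos"].round(1))
E
```

```text
top both [0.526  0.3686] -167.7
top S [0.5277 0.3764] -161.3
top T [0.5255 0.3681] -160.1
low both [0.4096 0.2366] 11.4
low S [0.4101 0.2392] 9.5
low T [0.4093 0.2357] 11.7
hub both [0.5902 0.1759]
hub S [0.5906 0.1771]
hub T [0.59   0.1747]
0.975 [ 0.24400383 -0.5757171   0.55162317] [1.79965823e+02 6.31993617e-04 2.29651262e+01] [ 6.400e+01  1.910e+01  3.000e-01  5.900e+01 -1.000e-01  1.018e+02
 -2.800e+00]
```

```bash
cat > go.py <<'E'
from h import *
from scipy.spatial.transform import Rotation as Ro
from plant import readout
def to(*targets):
    s=readout.sense();R=Ro.from_euler("xyz",s["tool_rot"],degrees=True)
    print("t",round(s["time"],2),"ee",s["ee_pos"].round(4),"rot",s["tool_rot"].round(2),"F",s["force"].round(1),"M",s["torque"].round(2),"gap",round(s["finger_gap"],4),"j",s["joint_pos"].round(0))
    for x,y,z,yaw in targets:
        d=R.inv().apply(np.array([x,y,z])-s["ee_pos"]);v=(R.inv()*Ro.from_euler("xyz",[180,0,yaw],degrees=True)).as_rotvec(degrees=True)
        print((x,y,z,yaw),"->",d.round(4),v.round(1))
E
python3 - <<'E'
from go import *
S,T=[pickle.load(open(n+".pkl","rb")) for n in("scene","top")]
def tri(a,b):
    o1,d1=ray(S,a);o2,d2=ray(T,b);A=np.c_[d1,-d2];k=np.linalg.lstsq(A,o2-o1,rcond=None)[0];p,q=o1+k[0]*d1,o2+k[1]*d2
    return ((p+q)/2).round(3),np.linalg.norm(p-q).round(3)
print(tri((448,10),(560,425)),tri((425,35),(515,405)),tri((303,15),(545,230)))
to((.50,-.15,.56,30),(.409,.2365,.30,32),(.409,.2365,.06,32))
E
```

```text
(array([ 0.213, -0.123,  0.249]), np.float64(0.005)) (array([ 0.256, -0.062,  0.246]), np.float64(0.027)) (array([ 0.497, -0.079,  0.317]), np.float64(0.006))
t 0.97 ee [ 0.244  -0.5757  0.5516] rot [179.97   0.    22.97] F [-0.5 -0.1 -0.3] M [-0.04 -0.   -0.03] gap 0.0854 j [ 64.  19.   0.  59.  -0. 102.  -3.]
(0.5, -0.15, 0.56, 30) -> [ 0.4018 -0.2921 -0.0086] [ 0.  0. -7.]
(0.409, 0.2365, 0.3, 32) -> [ 0.4688 -0.6836  0.2512] [ 0.  0. -9.]
(0.409, 0.2365, 0.06, 32) -> [ 0.4688 -0.6838  0.4912] [ 0.  0. -9.]
```

{"method": "send_rows", "body": {
  "moves": [
    [[0.402,-0.292,-0.009],[0,0,-7],0.75],
    [[0.402,-0.292,-0.009],[0,0,-7],0.75],
    [[0.402,-0.292,-0.009],[0,0,-7],0.75],
    [[0.402,-0.292,-0.009],[0,0,-7],0.75],
    [[0.402,-0.292,-0.009],[0,0,-7],0.75],
    [[0.402,-0.292,-0.009],[0,0,-7],0.75],
    [[0.402,-0.292,-0.009],[0,0,-7],0.75],
    [[0.402,-0.292,-0.009],[0,0,-7],0.75],
    [[0.469,-0.684,0.05],[0,0,-9],0.75],
    [[0.469,-0.684,0.05],[0,0,-9],0.75]
  ]
}}

```text
time: 2.22
ee_pos: [0.4712, -0.0277, 0.54]
tool_rot: [-179.9, 0.1, 32.0]
force: [0.6, 1.5, -0.5]
finger_gap: 0.0639
```

```bash
python3 - <<'E'
from go import *
to((.409,.2365,.40,32),(.409,.2365,.08,32))
E
```

```text
t 2.23 ee [ 0.4712 -0.0277  0.54  ] rot [-1.7994e+02  1.1000e-01  3.2020e+01] F [ 0.6  1.5 -0.5] M [-0.01 -0.07  0.03] gap 0.0639 j [ 25.   1. -26.  82.   1.  97. -59.]
(0.409, 0.2365, 0.4, 32) -> [ 0.0876 -0.2569  0.1401] [-0.1  0.1  0. ]
(0.409, 0.2365, 0.08, 32) -> [ 0.0882 -0.2565  0.4601] [-0.1  0.1  0. ]
```

{"method": "send_rows", "body": {
  "moves": [
    [[0.088,-0.257,0.1],[0,0,0],0.75],
    [[0.088,-0.257,0.1],[0,0,0],0.75],
    [[0.088,-0.257,0.1],[0,0,0],0.75],
    [[0.088,-0.257,0.1],[0,0,0],0.75],
    [[0.088,-0.257,0.1],[0,0,0],0.75],
    [[0.088,-0.257,0.44],[0,0,0],0.75],
    [[0.088,-0.257,0.44],[0,0,0],0.75],
    [[0.088,-0.257,0.44],[0,0,0],0.75],
    [[0.088,-0.257,0.44],[0,0,0],0.75],
    [[0.088,-0.257,0.44],[0,0,0],0.75]
  ]
}}

```text
time: 3.48
ee_pos: [0.4074, 0.2361, 0.1249]
tool_rot: [-179.9, 0.2, 32.0]
force: [2.8, -1.2, -0.3]
finger_gap: 0.0641
```

{"method": "send_rows", "body": {
  "moves": [
    [[0,0,0],[0,0,0],0.75],
    [[0,0,0.01],[0,0,0],0.75]
  ]
}}

```text
time: 3.72
ee_pos: [0.4079, 0.2366, 0.1164]
tool_rot: [-179.9, 0.1, 32.1]
force: [0.4, -0.1, 0.1]
finger_gap: 0.0642
```

```bash
python3 - <<'E'
from go import *
from plant import capture
to((.409,.2365,.005,32))
ims=[]
for n,P in(("scene",(.409,.2365,.03)),("top",(.409,.2365,.03))):
    c=capture(n);x,y=proj(c,P)[0].astype(int);i=c["img"][y-50:y+50,x-50:x+50,::-1];ims.append(cv2.resize(i,(400,400),interpolation=cv2.INTER_CUBIC))
cv2.imwrite("pics/g1.png",np.hstack(ims))
E
```

```text
t 3.73 ee [0.4079 0.2366 0.1164] rot [-1.7993e+02  7.0000e-02  3.2060e+01] F [ 0.4 -0.1  0.1] M [ 0.04 -0.04 -0.03] gap 0.0642 j [   0.   22.  -40.  118.   19.   46. -109.]
(0.409, 0.2365, 0.005, 32) -> [0.001  0.0008 0.1114] [-0.1  0.1  0.1]
```

View pics/g1.png

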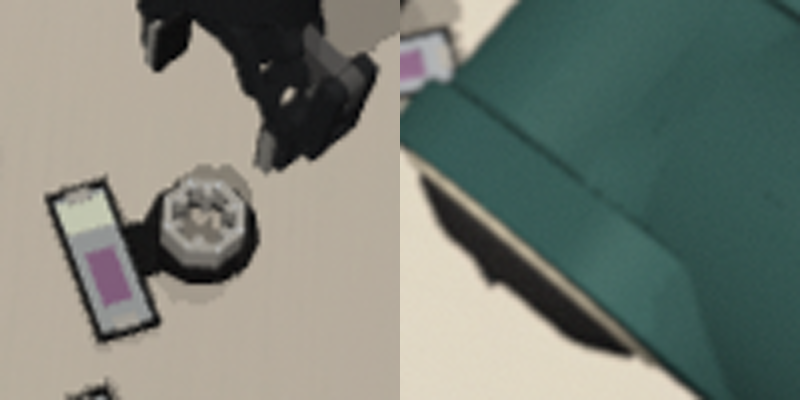

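The scene crop shows the jaws above the collar, with fingers at about (165,50) and (300,130) and the collar at (205,215) in the crop. The arm hides the carrier in the top view. Descending now.

{"method": "send_rows", "body": {
  "moves": [
    [[0.001,0.001,0.05],[0,0,0],0.75],
    [[0.001,0.001,0.09],[0,0,0],0.75],
    [[0.001,0.001,0.105],[0,0,0],0.75],
    [[0.001,0.001,0.11],[0,0,0],0.75],
    [[0.001,0.001,0.11],[0,0,0],0.75],
    [[0.001,0.001,0.11],[0,0,0],0.55],
    [[0.001,0.001,0.11],[0,0,0],0.3],
    [[0.001,0.001,0.11],[0,0,0],0.3],
    [[0.001,0.001,0.11],[0,0,0],0.3],
    [[0.001,0.001,0.11],[0,0,0],0.3]
  ],
  "grip_force": 40
}}

```text
time: 5.08
ee_pos: [0.4098, 0.2361, 0.0071]
tool_rot: [-180.0, -0.0, 32.0]
force: [-2.6, -2.5, 15.8]
finger_gap: 0.0389
```

```bash
python3 - <<'E'
from go import *
to()
E
```

```text
t 5.08 ee [0.4098 0.2361 0.0071] rot [-1.7999e+02 -1.0000e-02  3.2020e+01] F [-2.6 -2.5 15.8] M [-0.54  0.57 -0.06] gap 0.0389 j [  -7.   33.  -32.  121.   31.   34. -119.]
```

{"method": "send_rows", "body": {
  "moves": [
    [[0,0,-0.003],[0,0,0],0.3],
    [[0,0,-0.01],[0,0,0],0.3],
    [[0,0,-0.04],[0,0,0],0.3],
    [[0,0,-0.08],[0,0,0],0.3],
    [[0,0,-0.12],[0,0,0],0.3],
    [[0,0,-0.13],[0,0,0],0.3],
    [[0,0,-0.13],[0,0,0],0.3]
  ]
}}

```text
time: 5.95
ee_pos: [0.41, 0.2359, 0.1373]
tool_rot: [180.0, -0.1, 32.0]
force: [0.7, -0.2, -1.1]
finger_gap: 0.0385
```

```bash
python3 - <<'E'
from go import *
from ref import *
from plant import capture
to((.590,.176,.135,92.5))
cs=[capture(n) for n in("scene","top")]
ims=[]
for c in cs:
    x,y=proj(c,(.41,.24,.1))[0].astype(int);x=max(x,60);y=max(y,60);i=c["img"][y-50:y+50,x-50:x+50,::-1];ims.append(cv2.resize(i,(400,400),interpolation=cv2.INTER_CUBIC))
cv2.imwrite("pics/g2.png",np.hstack(ims))
E
```

```text
t 5.95 ee [0.41   0.2359 0.1373] rot [ 1.7997e+02 -6.0000e-02  3.1990e+01] F [ 0.7 -0.2 -1.1] M [ 0.04 -0.01 -0.01] gap 0.0385 j [   2.   20.  -42.  117.   18.   48. -108.]
(0.59, 0.176, 0.135, 92.5) -> [0.1209 0.1461 0.0025] [  0.1  -0.  -60.5]
```

View pics/g2.png

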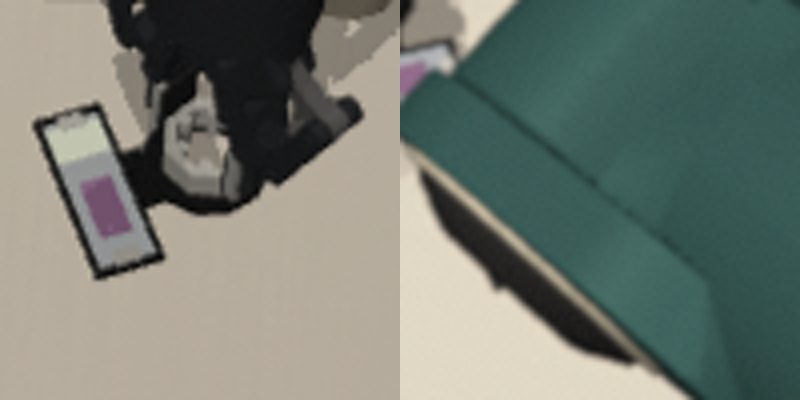

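The scene crop shows the low carrier held level by its collar, with its tray at about (100,190). Moving it over the hub.

{"method": "send_rows", "body": {
  "moves": [
    [[0.03,0.036,0],[0,0,-10],0.3],
    [[0.06,0.073,0],[0,0,-20],0.3],
    [[0.09,0.11,0],[0,0,-30],0.3],
    [[0.121,0.146,0],[0,0,-40],0.3],
    [[0.121,0.146,0],[0,0,-50],0.3],
    [[0.121,0.146,0],[0,0,-60.5],0.3],
    [[0.121,0.146,0],[0,0,-60.5],0.3],
    [[0.121,0.146,0],[0,0,-60.5],0.3]
  ]
}}

```text
time: 7.05
ee_pos: [0.589, 0.176, 0.1352]
tool_rot: [-179.9, 0.0, 92.3]
force: [0.4, 1.0, -0.9]
finger_gap: 0.039
```

```bash
python3 - <<'E'
from go import *
from plant import capture
to((.590,.176,.10,92.5))
ims=[]
for n in("scene","top"):
    c=capture(n);x,y=proj(c,(.59,.176,.1))[0].astype(int);i=c["img"][y-60:y+60,x-60:x+60,::-1];ims.append(cv2.resize(i,(400,400),interpolation=cv2.INTER_CUBIC))
cv2.imwrite("pics/g3.png",np.hstack(ims))
E
```

```text
t 7.05 ee [0.589  0.176  0.1352] rot [-1.7987e+02  3.0000e-02  9.2280e+01] F [ 0.4  1.  -0.9] M [-0.05 -0.    0.03] gap 0.039 j [ 15.  38. -49.  97.  32.  60. -42.]
(0.59, 0.176, 0.1, 92.5) -> [-0.0001  0.001   0.0352] [-0.1  0.  -0.2]
```

View pics/g3.png

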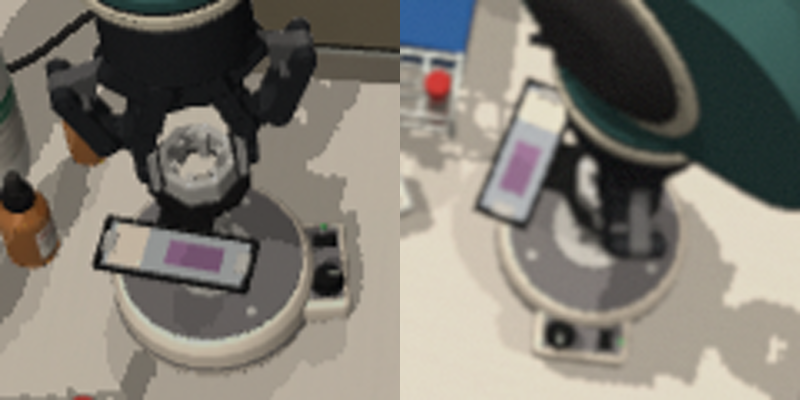

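The crops show the low carrier over the hub with its tray clear of the bottles and the tube rack, and the collar looks centred. Lowering onto the cone.

{"method": "send_rows", "body": {
  "moves": [
    [[0,0.001,0.02],[0,0,0],0.3],
    [[0,0.001,0.03],[0,0,0],0.3],
    [[0,0.001,0.035],[0,0,0],0.3],
    [[0,0.001,0.039],[0,0,0],0.3],
    [[0,0.001,0.042],[0,0,0],0.3],
    [[0,0.001,0.042],[0,0,0],0.3]
  ]
}}

```text
time: 7.9
ee_pos: [0.5902, 0.1761, 0.0937]
tool_rot: [-179.9, 0.0, 92.4]
force: [0.1, 0.2, -0.2]
finger_gap: 0.0388
```

```bash
python3 - <<'E'
from go import *
to()
E
```

```text
t 7.9 ee [0.5902 0.1761 0.0937] rot [-1.7992e+02  3.0000e-02  9.2360e+01] F [ 0.1  0.2 -0.2] M [-0.05  0.06 -0.01] gap 0.0388 j [ 14.  41. -47.  99.  35.  56. -44.]
```

{"method": "send_rows", "body": {
  "moves": [
    [[0,0,0.002],[0,0,0],0.3],
    [[0,0,0.004],[0,0,0],0.3],
    [[0,0,0.006],[0,0,0],0.3],
    [[0,0,0.007],[0,0,0],0.3],
    [[0,0,0.007],[0,0,0],0.3]
  ]
}}

```text
time: 8.52
ee_pos: [0.5904, 0.1763, 0.0874]
tool_rot: [-180.0, 0.0, 92.4]
force: [-3.0, -1.8, 11.4]
finger_gap: 0.0388
```

{"method": "send_rows", "body": {
  "moves": [
    [[0,0,0.001],[0,0,-3],0.3],
    [[0,0,0.001],[0,0,-6],0.3],
    [[0,0,0.001],[0,0,-8],0.3],
    [[0,0,0.001],[0,0,-8],0.3]
  ]
}}

```text
time: 9.02
ee_pos: [0.5909, 0.1771, 0.0875]
tool_rot: [180.0, -0.0, 100.4]
force: [-3.2, 0.5, 12.5]
finger_gap: 0.0388
```

```bash
python3 - <<'E'
from go import *
to()
E
```

```text
t 9.03 ee [0.5909 0.1771 0.0875] rot [ 1.7995e+02 -1.0000e-02  1.0041e+02] F [-3.2  0.5 12.5] M [ 0.12  0.87 -0.09] gap 0.0388 j [ 15.  42. -48.  99.  37.  56. -37.]
```

{"method": "send_rows", "body": {
  "moves": [
    [[0,0,0.001],[0,0,-3],0.3],
    [[0,0,0.001],[0,0,-6],0.3],
    [[0,0,0.001],[0,0,-8],0.3],
    [[0,0,0.001],[0,0,-8],0.3]
  ]
}}

```text
time: 9.52
ee_pos: [0.5905, 0.1782, 0.0874]
tool_rot: [179.9, -0.1, 108.5]
force: [-6.8, 1.1, 14.5]
finger_gap: 0.0387
```

{"method": "send_rows", "body": {
  "moves": [
    [[0,0,0.001],[0,0,-3],0.3],
    [[0,0,0.001],[0,0,-6],0.3],
    [[0,0,0.001],[0,0,-8],0.3],
    [[0,0,0.001],[0,0,-8],0.3]
  ]
}}

```text
time: 10.02
ee_pos: [0.5899, 0.1788, 0.087]
tool_rot: [180.0, -0.1, 116.5]
force: [-8.7, -0.8, 13.7]
finger_gap: 0.039
```

```bash
python3 - <<'E'
from go import *
to()
E
```

```text
t 10.03 ee [0.5899 0.1788 0.087 ] rot [ 1.7996e+02 -7.0000e-02  1.1654e+02] F [-8.7 -0.8 13.7] M [-0.27  2.18 -0.13] gap 0.039 j [ 17.  43. -52.  99.  40.  58. -23.]
```

{"method": "send_rows", "body": {
  "moves": [
    [[0,-0.0008,0.001],[0,0,-3],0.3],
    [[0,-0.0008,0.001],[0,0,-6],0.3],
    [[0,-0.0008,0.001],[0,0,-8],0.3],
    [[0,-0.0008,0.001],[0,0,-8],0.3]
  ]
}}

```text
time: 10.52
ee_pos: [0.589, 0.1785, 0.0862]
tool_rot: [180.0, -0.1, 124.5]
force: [-3.6, -0.6, 4.0]
finger_gap: 0.0389
```

```bash
python3 - <<'E'
from go import *
to()
E
```

```text
t 10.53 ee [0.589  0.1785 0.0862] rot [ 1.7996e+02 -7.0000e-02  1.2455e+02] F [-3.6 -0.6  4. ] M [-0.17  0.72 -0.07] gap 0.0389 j [ 18.  44. -53.  99.  41.  58. -16.]
```

{"method": "send_rows", "body": {
  "moves": [
    [[0,0,0.001],[0,0,0],0.3],
    [[0,0,0.002],[0,0,0],0.3],
    [[0,0,0.002],[0,0,0],0.3]
  ]
}}

```text
time: 10.9
ee_pos: [0.5891, 0.1781, 0.0842]
tool_rot: [180.0, -0.0, 124.5]
force: [-4.1, -3.4, 6.5]
finger_gap: 0.0389
```

{"method": "send_rows", "body": {
  "moves": [
    [[0,-0.0003,0.003],[0,0,0],0.3],
    [[0,-0.0003,0.006],[0,0,0],0.3],
    [[0,-0.0003,0.008],[0,0,0],0.3],
    [[0,-0.0003,0.008],[0,0,0],0.3]
  ]
}}

```text
time: 11.4
ee_pos: [0.5885, 0.1772, 0.0756]
tool_rot: [-179.9, -0.0, 124.5]
force: [-1.8, -4.1, -1.5]
finger_gap: 0.039
```

```bash
python3 - <<'E'
from go import *
to()
E
```

```text
t 11.4 ee [0.5885 0.1772 0.0756] rot [-1.7992e+02 -1.0000e-02  1.2446e+02] F [-1.8 -4.1 -1.5] M [-0.93  0.55  0.12] gap 0.039 j [ 17.  45. -53.  99.  42.  58. -17.]
```

{"method": "send_rows", "body": {
  "moves": [
    [[-0.0003,-0.0004,0.003],[0,0,-1.5],0.3],
    [[-0.0003,-0.0004,0.006],[0,0,-3],0.3],
    [[-0.0003,-0.0004,0.01],[0,0,-3],0.3],
    [[-0.0003,-0.0004,0.014],[0,0,-3],0.3],
    [[-0.0003,-0.0004,0.018],[0,0,-3],0.3],
    [[-0.0003,-0.0004,0.021],[0,0,-3],0.3],
    [[-0.0003,-0.0004,0.021],[0,0,-3],0.3]
  ]
}}

```text
time: 12.28
ee_pos: [0.5882, 0.1767, 0.0543]
tool_rot: [-179.9, -0.0, 127.5]
force: [0.5, 0.7, -1.6]
finger_gap: 0.039
```

```bash
python3 - <<'E'
from go import *
to()
E
```

```text
t 12.28 ee [0.5882 0.1767 0.0543] rot [-1.7991e+02 -3.0000e-02  1.2746e+02] F [ 0.5  0.7 -1.6] M [-0.01  0.07  0.01] gap 0.039 j [ 17.  47. -52. 100.  44.  56. -15.]
```

{"method": "send_rows", "body": {
  "moves": [
    [[0,0,0.002],[0,0,0],0.3],
    [[0,0,0.003],[0,0,0],0.3],
    [[0,0,0.004],[0,0,0],0.3],
    [[0,0,0.005],[0,0,0],0.3],
    [[0,0,0.005],[0,0,0],0.3]
  ]
}}

```text
time: 12.9
ee_pos: [0.5883, 0.1768, 0.0501]
tool_rot: [-179.9, 0.0, 127.5]
force: [-5.3, -3.5, 14.3]
finger_gap: 0.0388
```

{"method": "send_rows", "body": {
  "moves": [
    [[0,0,0],[0,0,0],0.5],
    [[0,0,0],[0,0,0],0.75],
    [[0,0,0],[0,0,0],0.75],
    [[0,0,0],[0,0,0],0.75],
    [[0,0,-0.02],[0,0,0],0.75],
    [[0,0,-0.08],[0,0,0],0.75],
    [[0,0,-0.14],[0,0,0],0.75],
    [[0,0,-0.2],[0,0,0],0.75],
    [[0,0,-0.2],[0,0,0],0.75]
  ]
}}

```text
time: 14.02
ee_pos: [0.5896, 0.1783, 0.2559]
tool_rot: [179.7, 0.2, 127.5]
force: [0.1, 0.5, -1.3]
finger_gap: 0.0641
```

```bash
python3 - <<'E'
from go import *
to((.526,.368,.25,32),(.526,.368,.1,32))
from plant import capture
ims=[]
for n in("scene","top"):
    c=capture(n);pickle.dump(c,open(n+"1.pkl","wb"))
    x,y=proj(c,(.56,.27,.05))[0].astype(int);i=c["img"][y-80:y+80,x-80:x+80,::-1];ims.append(cv2.resize(i,(400,400),interpolation=cv2.INTER_CUBIC))
cv2.imwrite("pics/g4.png",np.hstack(ims))
E
```

```text
t 14.03 ee [0.5896 0.1783 0.2559] rot [1.7972e+02 1.7000e-01 1.2749e+02] F [ 0.1  0.5 -1.3] M [ 0.01  0.01 -0.01] gap 0.0641 j [ 23.  34. -62.  91.  31.  73.  -7.]
(0.526, 0.368, 0.25, 32) -> [0.1892 0.065  0.0057] [ 0.4 -0.1 95.5]
(0.526, 0.368, 0.1, 32) -> [0.1897 0.0642 0.1557] [ 0.4 -0.1 95.5]
```

View pics/g4.png

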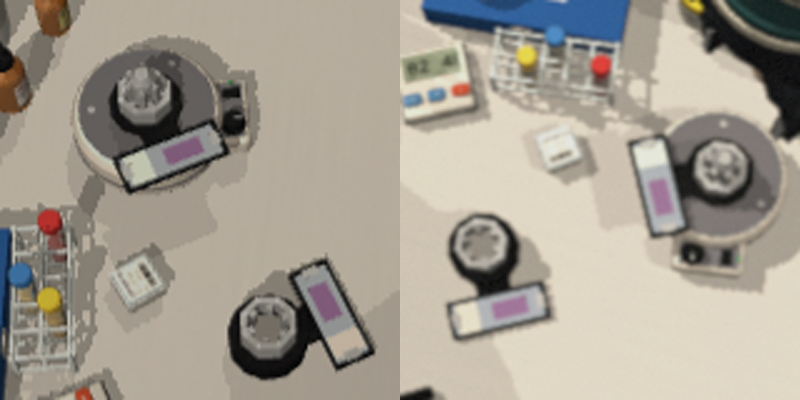

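The scene and top crops show the low carrier down on the hub, with its tray pointing toward the cover box. The top carrier is undisturbed. I'll pin its yaw from the tray edges.

```bash
python3 - <<'E'
from ref import *
S,T=[pickle.load(open(n+".pkl","rb")) for n in("scene","top")]
px=lambda o,p:np.array(o)+(np.array(p)+.5)/4-.5
for c,o,q in((S,(307,279),[(120,62),(196,215),(179,38),(256,185)]),(T,(229,222),[(56,173),(210,140),(71,231),(221,196)])):
    w=[at(c,px(o,p),.0055)[:2] for p in q]
    for a,b in((0,1),(2,3)):
        d=w[b]-w[a];print("edge yaw-normal",np.degrees(np.arctan2(d[1],d[0])).round(1)," len",np.linalg.norm(d).round(4))
    print("tray ctr",np.mean(w,0))
S1,T1=[pickle.load(open(n+"1.pkl","rb")) for n in("scene","top")]
# tray-only and collar-only fits
for n,con,q0 in(("top-tray",TOP[2:],(.526,.368,np.radians(-165))),("top-collar",TOP[:1],(.526,.368,np.radians(-165))),("top-base",TOP[1:2],(.526,.368,np.radians(-165)))):
    for l,cs in(("both",(S,T)),("S",(S,)),("T",(T,))):
        q=refine(cs,con,q0);print(n,l,q[:2].round(4),np.degrees(q[2]).round(1))
# same fit on the seated low carrier: check against TCP 0.5882,0.1767, 105
L=[P+np.array([0,0,.043]) for P in LOW]
for l,cs in(("both",(S1,T1)),("S",(S1,)),("T",(T1,))):
    q=refine(cs,L,(.5885,.177,np.radians(105)));print("low seated",l,q[:2].round(4),np.degrees(q[2]).round(1))
E
```

```text
edge yaw-normal 104.7  len 0.0836
edge yaw-normal 105.2  len 0.0816
tray ctr [0.47538108 0.35644324]
edge yaw-normal -76.1  len 0.0824
edge yaw-normal -75.2  len 0.0801
tray ctr [0.47580879 0.3535099 ]
top-tray both [0.5239 0.3672] -164.3
top-tray S [0.5243 0.3678] -163.6
top-tray T [0.5238 0.3647] -163.9
top-collar both [0.5258 0.3691] -165.8
top-collar S [0.5274 0.3769] -167.7
top-collar T [0.5251 0.3679] -160.5
top-base both [0.5277 0.3765] -141.8
top-base S [0.5277 0.3766] -142.0
top-base T [0.5268 0.3688] -150.5
low seated both [0.5894 0.1764] 108.7
low seated S [0.5901 0.1793] 104.4
low seated T [0.5882 0.176 ] 104.1
```

{"method": "send_rows", "body": {
  "moves": [
    [[0.03,0.01,0],[0,0,10],0.75],
    [[0.06,0.02,0],[0,0,20],0.75],
    [[0.09,0.03,0],[0,0,30],0.75],
    [[0.12,0.04,0],[0,0,40],0.75],
    [[0.15,0.05,0.02],[0,0,50],0.75],
    [[0.189,0.065,0.04],[0,0,60],0.75],
    [[0.189,0.065,0.07],[0,0,70],0.75],
    [[0.189,0.065,0.1],[0,0,80],0.75],
    [[0.189,0.065,0.13],[0,0,90],0.75],
    [[0.189,0.065,0.14],[0,0,90],0.75]
  ]
}}

```text
time: 15.38
ee_pos: [0.524, 0.3657, 0.1091]
tool_rot: [179.9, 0.2, 37.5]
force: [0.3, 0.2, 1.6]
finger_gap: 0.0639
```

```bash
python3 - <<'E'
from go import *
to((.5255,.368,.026,37.5))
E
```

```text
t 15.38 ee [0.524  0.3657 0.1091] rot [179.93   0.23  37.55] F [0.3 0.2 1.6] M [ 0.02  0.   -0.02] gap 0.0639 j [ -12.   38.  -37.   95.   27.   56. -110.]
(0.5255, 0.368, 0.026, 37.5) -> [ 0.0029 -0.001   0.0831] [0.1 0.2 0. ]
```

{"method": "send_rows", "body": {
  "moves": [
    [[0.003,-0.001,0.04],[0,0,0],0.75],
    [[0.003,-0.001,0.07],[0,0,0],0.75],
    [[0.003,-0.001,0.08],[0,0,0],0.75],
    [[0.003,-0.001,0.082],[0,0,0],0.75],
    [[0.003,-0.001,0.082],[0,0,0],0.55],
    [[0.003,-0.001,0.082],[0,0,0],0.3],
    [[0.003,-0.001,0.082],[0,0,0],0.3],
    [[0.003,-0.001,0.082],[0,0,0],0.3],
    [[0.003,-0.001,0.082],[0,0,0],0.3]
  ]
}}

```text
time: 16.5
ee_pos: [0.5262, 0.3685, 0.0286]
tool_rot: [179.9, 0.1, 37.6]
force: [-1.6, 0.3, 6.0]
finger_gap: 0.0388
```

```bash
python3 - <<'E'
from go import *
to()
E
```

```text
t 16.5 ee [0.5262 0.3685 0.0286] rot [1.7991e+02 1.2000e-01 3.7560e+01] F [-1.6  0.3  6. ] M [-0.21  0.25 -0.05] gap 0.0388 j [ -14.   44.  -34.   96.   31.   49. -113.]
```

{"method": "send_rows", "body": {
  "moves": [
    [[0,0,-0.004],[0,0,0],0.3],
    [[0,0,-0.02],[0,0,0],0.3],
    [[0,0,-0.06],[0,0,0],0.3],
    [[0,0,-0.1],[0,0,0],0.3],
    [[0,0,-0.132],[0,0,0],0.3],
    [[0,0,-0.132],[0,0,0],0.3]
  ]
}}

```text
time: 17.25
ee_pos: [0.5272, 0.3698, 0.1643]
tool_rot: [179.9, -0.2, 37.6]
force: [-0.9, -1.0, -1.4]
finger_gap: 0.0388
```

```bash
python3 - <<'E'
from go import *
to((.5885,.1767,.160,127.5))
E
```

```text
t 17.25 ee [0.5272 0.3698 0.1643] rot [ 1.7988e+02 -1.6000e-01  3.7580e+01] F [-0.9 -1.  -1.4] M [ 0.02 -0.02  0.03] gap 0.0388 j [ -10.   35.  -39.   92.   24.   62. -109.]
(0.5885, 0.1767, 0.16, 127.5) -> [-0.0691  0.1904  0.0045] [  0.2  -0.  -89.9]
```

{"method": "send_rows", "body": {
  "moves": [
    [[-0.008,0.021,0],[0,0,-10],0.3],
    [[-0.015,0.042,0],[0,0,-20],0.3],
    [[-0.023,0.063,0],[0,0,-30],0.3],
    [[-0.031,0.085,0],[0,0,-40],0.3],
    [[-0.038,0.106,0],[0,0,-50],0.3],
    [[-0.046,0.127,0],[0,0,-60],0.3],
    [[-0.054,0.148,0],[0,0,-70],0.3],
    [[-0.062,0.17,0],[0,0,-80],0.3],
    [[-0.069,0.19,0],[0,0,-90],0.3],
    [[-0.069,0.19,0],[0,0,-90],0.3]
  ]
}}

```text
time: 18.5
ee_pos: [0.5887, 0.1751, 0.164]
tool_rot: [179.9, 0.1, 127.5]
force: [-1.3, 0.8, -1.7]
finger_gap: 0.0387
```

{"method": "send_rows", "body": {
  "moves": [
    [[0,0,0],[0,0,0],0.3],
    [[0,0,0],[0,0,0],0.3]
  ]
}}

```text
time: 18.75
ee_pos: [0.5884, 0.1756, 0.164]
tool_rot: [179.9, 0.1, 127.5]
force: [0.1, 0.1, -2.4]
finger_gap: 0.0388
```

```bash
python3 - <<'E'
from go import *
to((.5885,.1767,.110,127.5))
from plant import capture
ims=[]
for n in("scene","top"):
    c=capture(n)
    x,y=proj(c,(.59,.176,.1))[0].astype(int);i=c["img"][y-60:y+60,x-60:x+60,::-1];ims.append(cv2.resize(i,(400,400),interpolation=cv2.INTER_CUBIC))
cv2.imwrite("pics/g5.png",np.hstack(ims))
E
```

```text
t 18.75 ee [0.5884 0.1756 0.164 ] rot [1.7992e+02 1.1000e-01 1.2748e+02] F [ 0.1  0.1 -2.4] M [ 0.01 -0.04  0.02] gap 0.0388 j [ 21.  40. -59.  96.  37.  65. -10.]
(0.5885, 0.1767, 0.11, 127.5) -> [0.0009 0.0007 0.054 ] [ 0.1  0.1 -0. ]
```

View pics/g5.png

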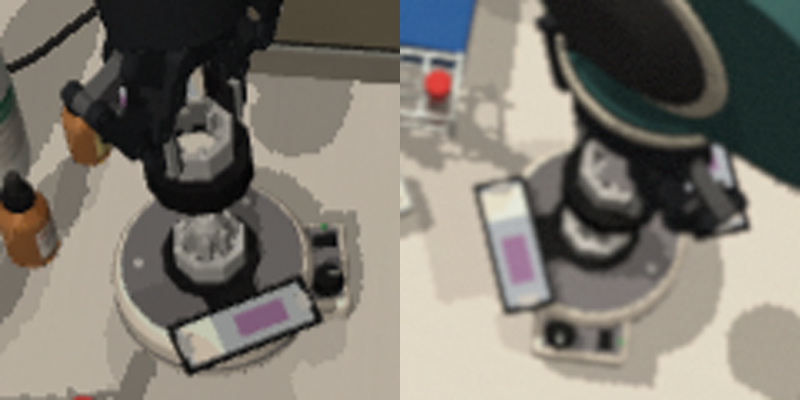

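The crops show the top carrier held over the hub, its tray on the side opposite the low one. Lowering it.

{"method": "send_rows", "body": {
  "moves": [
    [[0.001,0.001,0.03],[0,0,0],0.3],
    [[0.001,0.001,0.05],[0,0,0],0.3],
    [[0.001,0.001,0.06],[0,0,0],0.3],
    [[0.001,0.001,0.064],[0,0,0],0.3],
    [[0.001,0.001,0.068],[0,0,0],0.3],
    [[0.001,0.001,0.068],[0,0,0],0.3]
  ]
}}

```text
time: 19.6
ee_pos: [0.5889, 0.1771, 0.0963]
tool_rot: [179.9, 0.1, 127.5]
force: [0.3, -0.7, -2.1]
finger_gap: 0.039
```

```bash
python3 - <<'E'
from go import *
to()
E
```

```text
t 19.6 ee [0.5889 0.1771 0.0963] rot [1.7989e+02 1.2000e-01 1.2751e+02] F [ 0.3 -0.7 -2.1] M [-0.03  0.03  0.02] gap 0.039 j [ 19.  44. -55.  99.  41.  60. -13.]
```

{"method": "send_rows", "body": {
  "moves": [
    [[0,0,0.002],[0,0,0],0.3],
    [[0,0,0.004],[0,0,0],0.3],
    [[0,0,0.005],[0,0,0],0.3],
    [[0,0,0.006],[0,0,0],0.3],
    [[0,0,0.007],[0,0,0],0.3],
    [[0,0,0.007],[0,0,0],0.3]
  ]
}}

```text
time: 20.35
ee_pos: [0.5889, 0.177, 0.0892]
tool_rot: [179.9, 0.1, 127.5]
force: [-0.0, -0.9, -1.7]
finger_gap: 0.0386
```

```bash
python3 - <<'E'
from go import *
to()
E
```

```text
t 20.35 ee [0.5889 0.177  0.0892] rot [1.7990e+02 1.2000e-01 1.2751e+02] F [-0.  -0.9 -1.7] M [ 0.04  0.03 -0.01] gap 0.0386 j [ 18.  44. -55.  99.  42.  59. -14.]
```

{"method": "send_rows", "body": {
  "moves": [
    [[0,0,0.003],[0,0,0],0.3],
    [[0,0,0.006],[0,0,0],0.3],
    [[0,0,0.009],[0,0,0],0.3],
    [[0,0,0.0105],[0,0,0],0.3],
    [[0,0,0.0105],[0,0,0],0.3]
  ]
}}

```text
time: 20.98
ee_pos: [0.5889, 0.1768, 0.0785]
tool_rot: [179.9, 0.1, 127.5]
force: [-0.0, -2.7, -2.3]
finger_gap: 0.0389
```

```bash
python3 - <<'E'
from go import *
to()
E
```

```text
t 20.98 ee [0.5889 0.1768 0.0785] rot [1.7992e+02 1.2000e-01 1.2750e+02] F [-0.  -2.7 -2.3] M [-0.56 -0.08 -0.02] gap 0.0389 j [ 18.  45. -54.  99.  43.  58. -14.]
```

{"method": "send_rows", "body": {
  "moves": [
    [[0,0,0.001],[0,0,0],0.3],
    [[0,0,0.002],[0,0,0],0.3],
    [[0,0,0.003],[0,0,0],0.3],
    [[0,0,0.004],[0,0,0],0.3],
    [[0,0,0.004],[0,0,0],0.3]
  ]
}}

```text
time: 21.6
ee_pos: [0.589, 0.1769, 0.0755]
tool_rot: [179.9, 0.2, 127.5]
force: [-6.3, -7.6, 17.7]
finger_gap: 0.0386
```

{"method": "send_rows", "body": {
  "moves": [
    [[0,0,0],[0,0,0],0.5],
    [[0,0,0],[0,0,0],0.75],
    [[0,0,0],[0,0,0],0.75],
    [[0,0,0],[0,0,0],0.75],
    [[0,0,-0.02],[0,0,0],0.75],
    [[0,0,-0.08],[0,0,0],0.75],
    [[0,0,-0.14],[0,0,0],0.75],
    [[0,0,-0.2],[0,0,0],0.75],
    [[0,0,-0.25],[0,0,0],0.75],
    [[0,0,-0.25],[0,0,0],0.75]
  ]
}}

```text
time: 22.85
ee_pos: [0.5887, 0.1785, 0.3305]
tool_rot: [179.6, 0.3, 127.5]
force: [-0.3, -0.6, -1.8]
finger_gap: 0.0643
```

```bash
python3 - <<'E'
from go import *
from ref import *
to()
from plant import capture
cs=[capture(n) for n in("scene","top")];ims=[]
L=[P+np.array([0,0,.043]) for P in LOW][2:];U=[P+np.array([0,0,.047]) for P in TOP]
for nm,con,a in(("low tray",L,105),("top",U,-75)):
    for l,c in zip("ST",cs):
        q=refine([c],con,(.5885,.177,np.radians(a)));print(nm,l,q[:2].round(4),np.degrees(q[2]).round(1))
for c in cs:
    x,y=proj(c,(.59,.176,.08))[0].astype(int);i=c["img"][y-60:y+60,x-60:x+60,::-1];i=cv2.resize(i,(400,400),interpolation=cv2.INTER_CUBIC)
    for con,a,col in((L,105,(0,255,0)),(U,-75,(0,0,255))):
        for P in con:
            for p in proj(c,place(P,(.5885,.1767,np.radians(a))))[::3]: cv2.circle(i,tuple(int(v) for v in ((p-[x-60,y-60])+.5)*400/120),1,col,-1)
    ims.append(i)
cv2.imwrite("pics/g6.png",np.hstack(ims))
E
```

```text
t 22.85 ee [0.5887 0.1785 0.3305] rot [179.59   0.3  127.53] F [-0.3 -0.6 -1.8] M [-0.01  0.02 -0.03] gap 0.0643 j [ 24.  31. -65.  86.  29.  81.  -4.]
low tray S [0.586  0.1785] 105.5
low tray T [0.5887 0.1766] 104.4
top S [0.5904 0.176 ] -74.7
top T [0.5889 0.1753] -72.2
```

View pics/g6.png

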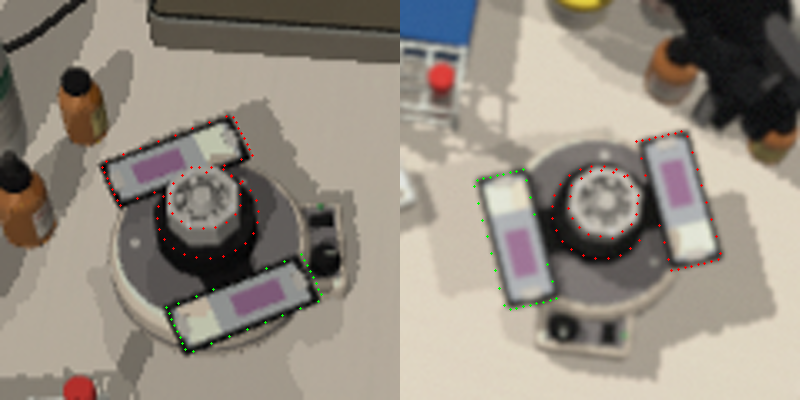

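The model outlines for the fully-home poses sit on both carriers in both views, and the trays are opposite each other. The bottles are undisturbed and the arm is clear, so I'm handing in.

```bash
python3 -c "
from plant import ticket
print(ticket.hand_in())"
```

```text
the job is handed in; nothing more can be done
None
```

The slide spinner is ready: both carriers are on the hub, level and fully home as far as my checks show, with the trays on opposite sides. I handed it in at about 23 s of the 67 s allowed.

- **Low carrier:** I turned it about 32° on the rib tops under roughly 10–15 N until the teeth dropped in, then lowered it home. It stopped at a tool height of 50.1 mm, where about 50 mm was expected.
- **Top carrier:** I set it on half a turn from the low one. It went straight down the splines with almost no force and stopped at 75.5 mm, where about 75.6 mm was expected.
- **Forces:** No reading I took was above about 18 N. Readings come only at the end of each move, so brief peaks in between are not seen.
- **Last camera check:** The outlines drawn at the fully-home poses lay on both carriers in both views. The fitted tray angles were about 105° for the low carrier and −72° to −75° for the top one. That is 180° apart to within about 3°, which is the scatter of the image fit.
- **Other things on the cart:** The two bottles looked undisturbed in the last pictures, and the cover box and timer did in an earlier one. I did not look at the petri dish, tweezers and marker again, but the arm never worked near them. At hand-in the arm was about 0.25 m above the spinner, touching nothing.
- **Disagreement:** Single-view position fits differed by about 2–3 mm, and by up to about 9 mm for the top carrier before I picked it up. I relied on the grip and the contact heights instead.

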